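# Start the cement activator

### The job

Start the sole-cement activator: push its tray with the cemented sole fully home, then switch the extraction fan on by pressing down the raised front end of the rocker, and only then press the long-cycle key, the one with two raised bars, until it latches down and the off key pops up. Do not touch the tacky sole or press the one-bar short-cycle key, and leave the things lying round the machine where they are; nothing has to be picked up.

Things in the scene. Friction and masses are not known exactly. Their poses are not given: they have to be found in the camera images.
- activator: low grey sheet-metal cement activator fixed to the bench, 185 deep (x) by 370 wide (y) by 102 mm high; origin at the centre of its underside; x points from its front (tray side, towards the robot) to its back, y to its left, z up. On its flat top, along x = 0, stand the fan rocker (y = +45) and three keys (y = -35, -80, -125 mm); nothing on it is higher than 120 mm
- tray (a joint): how far the tray is out of the machine, m: 0 = fully home, up to 0.10; it slides along the machine's x axis with about 2.5 N of friction, stays where it is left and stops hard at 0. It starts partly out
- tray_front (a point): middle of the front face of the black push rail on the tray's front plate, 42 mm above the bench; moves with the tray. The rail is 160 mm wide and 16 mm high and stands 14 mm ahead of the plate, which is 352 mm wide and reaches from 14 to 62 mm above the bench. With the tray home this face is 20 mm ahead of the machine's front (112 mm ahead of its origin)
- sole: brown leather outsole with tacky cement, 280x101x9 mm, lying crosswise in the tray behind its front plate, top 26 mm above the bench; origin at the centre of its underside; fixed to the tray. The fingers must not touch it
- fan_rocker (a joint): angle of the black rocker, rad: 0 = off (front end raised, rear half level), 0.42 = on (front half level, rear end raised). An over-centre spring holds it at either end and throws it over past the middle (0.21)
- rocker_press (a point): the point to press, on the raised front half of the rocker, 5 mm behind its front edge; moves with it. The rocker is 57 mm long (machine's x) and 30 mm wide, pivoted at its middle 105 mm above the bench; when off this point is about 118 mm above the bench, and pressing it straight down about 9 mm with some 5 N turns the rocker on
- off_key (a joint): travel of the plain key, nearest the rocker, m: 0 = up, about 0.007 = latched down, 0.010 = stop. It starts latched down. One latch bar inside serves all three keys: each stays down when pressed past 0.008 and let go, and pops up when another is pressed
- off_key_top (a point): centre of the top of the plain key, which is 40 mm (x) by 28 mm (y); 114 mm above the bench when up
- short_key (a joint): travel of the middle key, with one raised bar, m: 0 = up, about 0.007 = latched, 0.010 = stop; must not be pressed
- short_key_top (a point): centre of the top of the one-bar key, 40 mm (x) by 28 mm (y), 114 mm above the bench when up
- long_key (a joint): travel of the far key, with two raised bars, m: 0 = up, about 0.007 = latched, 0.010 = stop. It needs about 5 N and latches when pressed past 0.008. It starts up
- long_key_top (a point): centre of the top of the two-bar key, 40 mm (x) by 28 mm (y), 114 mm above the bench when up; the keys are 45 mm apart between centres
- roller: loose hand roller with a wooden handle, 25x154x24 mm, lying at the left of the machine; origin at the centre of its underside
- heel_lift: loose leather heel lift, 65x69x10 mm, lying in front of the machine at the left; origin at the centre of its underside
- tack_tin: loose round open tin of tacks, 68 mm across, 24 mm high, standing in front of the machine, left of the tray's middle; origin at the centre of its underside
- brush_top (a point): upper end of a big glue brush that stands fixed, leaning on a sole block to the right of the machine, 327 mm above the bench; from here it slopes down to the right onto the block (84 mm high, 312x144 mm, centre at x = 0.54, y = -0.34). An obstacle to keep the arm clear of; the other things near the machine are low

How it is judged:
On the way, in this order (a step that is already met when the one before it is completed fails the run):
1. the tray is pushed fully home (value of joint tray below 0.003 m), for 0.2 s.
2. the fan rocker is on (value of joint fan_rocker above 0.36 rad), for 0.2 s.
3. the long-cycle key is latched and the off key is up (value of joint long_key above 0.005 m and value of joint off_key below 0.002 m), for 0.2 s.
At the end, for the whole second after the job is handed in: the tray is home to within 3 mm, the fan rocker is on (above 0.36 rad), the long-cycle key is latched down (more than 5 mm) and the off key and the short-cycle key are up (within 2 mm) (all of step 3 and value of joint tray below 0.003 m and value of joint fan_rocker above 0.36 rad and value of joint short_key below 0.002 m); the robot touches nothing.
It fails at once if the fan is switched on before the tray is home (value of joint fan_rocker above 0.21 rad and value of joint tray above 0.006 m).
It fails at once if the long-cycle key is pressed in while the fan is off (value of joint long_key above 0.004 m and value of joint fan_rocker below 0.21 rad).
It fails at once if the short-cycle key is pressed in (value of joint short_key above 0.004 m).
It fails at once if the tacky sole is touched (contact force between sole and the arm above 0.5 N or contact force between sole and the fingers above 0.5 N).
It fails at once if a thing lying by the machine is moved or lifted (distance of any of roller, heel_lift, tack_tin from where it was at the start of the episode above 0.02 m).
It also fails if it takes over 54 s, if anything falls off the work surface, if the arm or the gripper's body presses on something with over 40 N, if the wrist force passes 120 N, or if a joint passes its speed limit or range.

### The arm

A 6-joint arm with a two-finger parallel gripper is mounted at the origin on a cart in front of the work surface, level with it; the furniture and walls round the work are solid. World frame = base frame: x ahead of the robot, y to its left, z up, the work surface at z = 0. Lengths are in m, angles in rad, forces in N, time in s.
With the tool pointing down it reaches from about 0.375 to 0.975 m from the base axis. Payload 3.8 kg.
Tool frame: the origin (TCP) lies midway between the tips of the shut fingers; the grasp point (between the pads) lies 19 mm behind it; x points along the fingers, z is the direction in which the jaws open and shut, and the axes are right-handed (so a half turn about x gives the same grasp; the last joint's range is limited). The gripper opens to 85 mm and grips with 20 to 120 N. Pads are 22 mm wide; open, the fingers measure 114 mm over their backs; the gripper's body (76 mm by 85 mm) begins 54 mm behind the grasp point. The pads swing forward as they close: fully open they stand 13 mm farther back than shut.
Start: joints at [-1.145, 0.264, 1.604, -0, 1.274, -0.037], TCP at [0.301, -0.604, 0.231] pointing down, gripper open.
Joint ranges: [-2.63, 2.63], [-0.94, 2.18], [0.31, 2.57], [-1.31, 4.45], [0, 2.66], [-2.55, 2.55]. Speed limits (rad/s): [2.57, 2.57, 3.14, 3.14, 3.14, 3.14].

### API

Orientations are given as a rotation vector (axis times angle).
In Python, from workcell import * gives the robot as it stands. The module is installed in compiled form; this text tells all that it offers.
- The arm moves only by the tool carry_out, never from a script. Its arguments are lists of equal length, an entry for each row: "offset": the shift along the tool's x, y, z in cm, a list of three; "delta_rot": the turn, a rotation vector about the tool's x, y, z in degrees, a list of three. A call has exactly 5 rows; each row shifts and turns the commanded pose from where the row before left it, along the tool's axes as they then stand; what a row does not reach is not made up. A row lasts 1/12 s, in which the tool goes at most 41.7 mm and 7.16 degrees, less where a joint would pass 70% of its speed; a pose out of reach is approached as far as the arm can. A call is refused whole if a number of a shift passes 4.17 or a number of a turn 7.16, either way. A call with a gripper value outside its range is refused whole. "fingers" is the opening, from -1 (shut) to 1 (fully open), set as the call begins (left out, the last holds). The fingers move at their own pace and stop on an object; "newtons" is the grip in N (left out, the last holds). Time passes only in rows, so rows that do not move let the fingers close, or fill a call up. It gives the time, the measured TCP pose, the force and the opening at its end, in the units of the state.
- read_state(): the state, without advancing time (a new reading comes with each control period).
- read_camera(name): name is "scene" or "side" or "wrist"; returns (picture, depth): 420x560x3 uint8, red, green, blue; 420x560 float32, m along the optical axis (not along the pixel's ray), 0 where there is no reading.
- get_calibration(name): a dict with "fx", "fy", "cx", "cy" (pixels), "distortion" ([k1, k2, p1, p2, k3] as OpenCV has them; the pictures are not rectified), "R" (3x3) and "t" (3): a world point X has camera coordinates R X + t; the wrist camera has in their place "mount" (4x4, takes a point from camera to tool coordinates, whose origin is the TCP and whose axes are the tool frame's). Camera axes: x right, y down, z forward; pixel columns grow to the right and rows downward; lengths in m; the calibration is good to about 2 mm. A picture is of the moment at which its call begins: read the wrist's pose just before it. get_calibration takes no time and is no camera call.
- finish_job(): hands the job in, once; it reports no verdict.
The state is a dict: "time": time; "q": joint angles; "joint_vel": joint speeds; "joint_torque": joint torques, N m; "tool_pos": TCP position; "tcp_rot": TCP orientation; "wrist_force": force on the tool from outside, world axes, zero at the start; "torque": the same for the moment, N m; "width": opening from 0.0 (shut) to 1.0 (fully open).
Only numpy, scipy, OpenCV 4.12 (cv2) and the standard library are available. Lean on these libraries where they do the work, as an engineer would, in place of code of your own. Each camera call takes 0.05 s, during which the arm holds its last target. There are 200 camera calls.

## Working session

There is one attempt and no reset: what is moved stays moved. The work goes in short steps, Python scripts to look and compute and a tool call to move; the robot and the scene stay as the last step left them, time stands still between calls to the robot, and variables do not carry over. Pictures are saved under pics/ and viewed, about 8 in all and at most 12, crops included, and the job is handed in when it is done.

Besides the shell and the picture viewer there is one more tool, called after "Call:" by a JSON object that holds its "api" and its "payload", one argument or row to a line. carry_out: Moves the arm, as the interface text tells. Its arguments: {"type":"object","properties":{"offset":{"type":"array"},"delta_rot":{"type":"array"},"fingers":{"type":"number"},"newtons":{"type":"number"}},"required":["offset","delta_rot"]}

```bash
mkdir -p pics
cat > h.py <<'E'
from workcell import *
import numpy as np, cv2
from scipy.spatial.transform import Rotation as Ro
def cal(n):
    c=get_calibration(n); K=np.array([[c['fx'],0,c['cx']],[0,c['fy'],c['cy']],[0,0,1.]]); return c,K,np.array(c['distortion'],float)
def ray(n,px):
    c,K,d=cal(n); u=cv2.undistortPoints(np.array(px,float).reshape(-1,1,2),K,d)[:,0]
    R=np.array(c['R']);t=np.array(c['t']); return -R.T@t,(np.c_[u,np.ones(len(u))])@R
def plane(n,px,z):
    o,r=ray(n,px); return o+r*((z-o[2])/r[:,2])[:,None]
def cloud(n,dep):
    v,u=np.mgrid[:420,:560]; o,r=ray(n,np.c_[u.ravel(),v.ravel()])
    return (o+r*dep.reshape(-1,1)).reshape(420,560,3)
def proj(n,X):
    c,K,d=cal(n); R=np.array(c['R']);t=np.array(c['t'],float); return cv2.projectPoints(np.array(X,float).reshape(-1,3),cv2.Rodrigues(R)[0],t,K,d)[0][:,0]
E
python3 - <<'E'
from h import *
s=read_state();print(s)
for n in('scene','side'):
    p,d=read_camera(n);np.savez('pics/%s0.npz'%n,p=p,d=d);cv2.imwrite('pics/%s0.png'%n,cv2.resize(p[:,:,::-1],(800,600)))
    c=get_calibration(n);print(n,c, -np.array(c['R']).T@np.array(c['t']))
E
```

```text
{'time': 0.0, 'q': array([-1.14492092e+00,  2.64772291e-01,  1.60539919e+00, -1.78258127e-05,
        1.27370691e+00, -3.69180894e-02]), 'joint_vel': array([ 0.00042512, -0.00103041, -0.00040406, -0.00022829,  0.00217842,
       -0.0012763 ]), 'joint_torque': array([ 1.51455817e-03, -5.15100682e+01, -3.67318618e+01, -5.92932270e-05,
        1.29709026e-02, -1.23407426e-05]), 'tool_pos': array([ 0.30102673, -0.6033242 ,  0.22993554]), 'tcp_rot': array([ 0.863187  ,  1.39523638, -0.86112328]), 'wrist_force': array([ 0.51274554,  0.69391065, -0.6958166 ]), 'torque': array([-0.08023549, -0.03834136,  0.04642436]), 'width': 1.0005144623774251}
scene {'fx': 419.62211700675374, 'fy': 419.62211700675374, 'cx': 278.61004552118214, 'cy': 214.7667134092831, 'distortion': array([-0.11544908,  0.        ,  0.        ,  0.        ,  0.        ]), 'R': array([[-0.89160337, -0.45274511,  0.00808086],
       [-0.19840747,  0.37456338, -0.90572443],
       [ 0.40703551, -0.80915026, -0.42378999]]), 't': array([0.50255128, 0.27753857, 1.08773517])} [0.0603953  1.00371304 0.70828369]
side {'fx': 405.52186283092175, 'fy': 405.52186283092175, 'cx': 282.3813482176683, 'cy': 207.29283880737856, 'distortion': array([0.03288197, 0.        , 0.        , 0.        , 0.        ]), 'R': array([[-9.08456963e-01, -4.17977978e-01, -5.96068153e-04],
       [-2.21620534e-01,  4.82890727e-01, -8.47172288e-01],
       [ 3.54387196e-01, -7.69487463e-01, -5.31317946e-01]]), 't': array([0.47563946, 0.25069972, 1.16714431])} [0.07403719 0.97584917 0.83279409]
```

View pics/scene0.png

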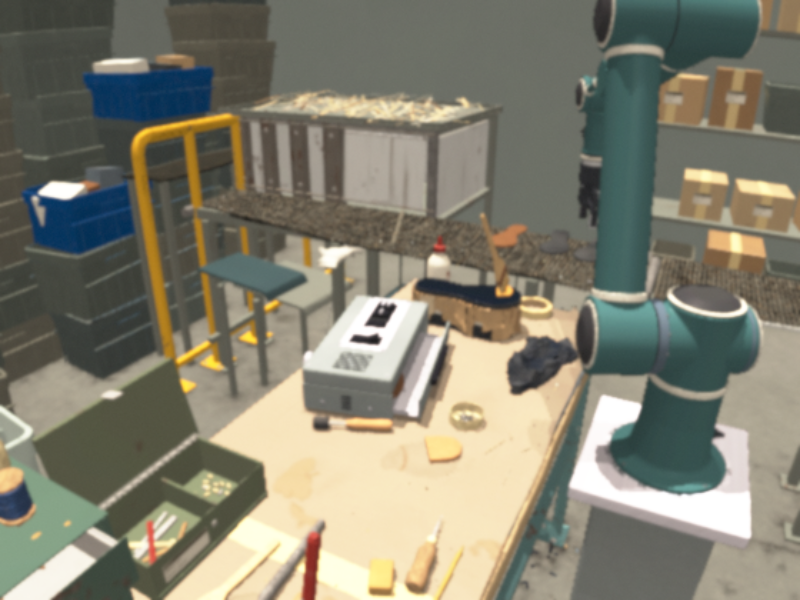

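View pics/side0.png

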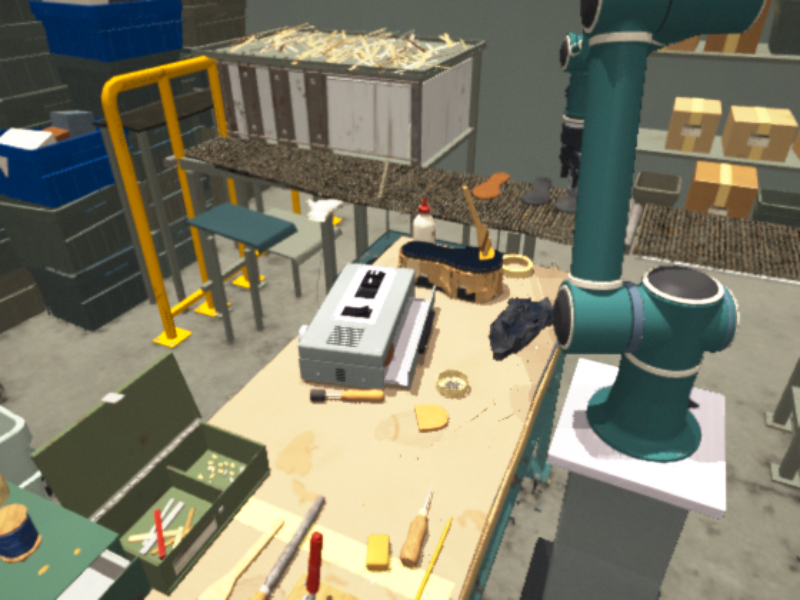

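The scene view shows the machine around (370,350) and the tray front towards (430,360). The tin is at (467,415), the heel lift at (443,448), the roller at (355,424) and the brush at (490,250). Next I'll fit the machine from depth and enlarge the side view.

Run:
```python
from h import *
print(Ro.from_rotvec(read_state()['tcp_rot']).as_matrix().round(3)); print(get_calibration('wrist'))
for n in('scene','side'):
    f=np.load('pics/%s0.npz'%n);P=cloud(n,f['d']);x,y,z=P[...,0],P[...,1],P[...,2]
    roi=(x>.35)&(x<1.0)&(y>-.4)&(y<.4)&(f['d']>0)
    b=z[roi&(z<.008)&(z>-.01)];print(n,'bench z',np.median(b))
    m=(roi&(abs(z-.102)<.006)).astype(np.uint8)
    k,l,st,ce=cv2.connectedComponentsWithStats(m);i=1+np.argmax(st[1:,4]);q=P[l==i]
    r=cv2.minAreaRect((q[:,:2]*1000).astype(np.float32));print(st[i],r,cv2.boxPoints(r).round(),np.median(q[:,2]))
    p=f['p'][175:295,200:340];cv2.imwrite('pics/%s0c.png'%n,cv2.resize(p[:,:,::-1],(700,600),interpolation=cv2.INTER_CUBIC))
a=[cv2.imread('pics/%s0c.png'%n) for n in('scene','side')]
cv2.imwrite('pics/c0.png',cv2.resize(np.vstack([a[1]]),(700,600)))
```

```text
[[-0.001  0.895  0.446]
 [ 0.002  0.446 -0.895]
 [-1.     0.    -0.002]]
{'fx': 314.79815773847434, 'fy': 314.79815773847434, 'cx': 282.952931638418, 'cy': 207.76824294281445, 'distortion': array([0.01083201, 0.        , 0.        , 0.        , 0.        ]), 'mount': array([[ 5.87449000e-04, -2.92855270e-01,  9.56156601e-01,
        -1.43858717e-01],
       [ 6.76871315e-04, -9.56156431e-01, -2.92855633e-01,
         7.35672487e-02],
       [ 9.99999598e-01,  8.19232725e-04, -3.63467807e-04,
         5.08715678e-04],
       [ 0.00000000e+00,  0.00000000e+00,  0.00000000e+00,
         1.00000000e+00]])}
scene bench z -0.00019254082845915343
[ 211  207   89   61 3129] ((638.6371459960938, -12.994857788085938), (186.09262084960938, 371.6074523925781), 13.280409812927246) [[ 505.  146.]
 [ 591. -215.]
 [ 772. -172.]
 [ 687.  189.]] 0.10282026096429908
side bench z 5.2285037819288505e-05
[ 209  184   81   67 3218] ((637.6036987304688, -14.647567749023438), (184.64646911621094, 372.9013366699219), 13.535636901855469) [[ 504.  145.]
 [ 591. -218.]
 [ 771. -174.]
 [ 684.  188.]] 0.10187499733698119
```

View pics/c0.png

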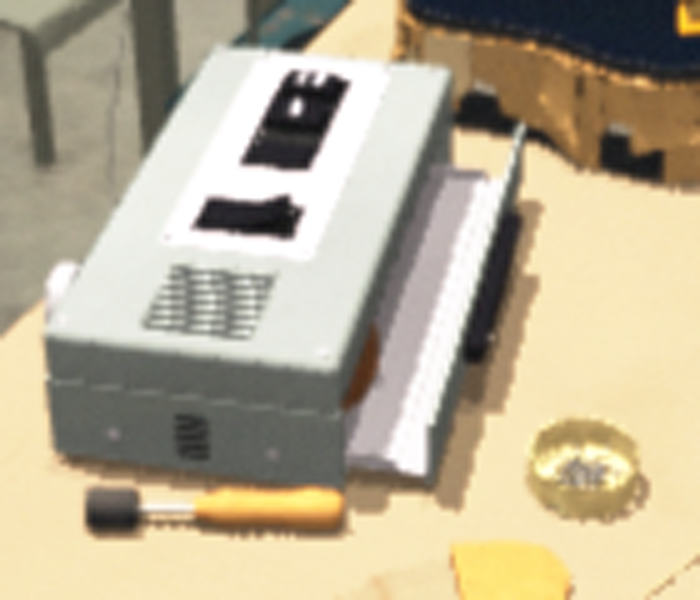

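The crop shows a machine fit that agrees across both cameras: centre (0.638, -0.014), yaw 13.4°. The rocker is at about (250,215), the keys run (265,150)–(315,85), and the long key is the farthest one. The rail is at (495,285) and the tin at (583,470). Next I'll get the tray extension, the obstacles and the move offsets.

```bash
cat >> h.py <<'E'
a=np.radians(13.4);C=np.array([.638,-.014,0]);M=np.array([[np.cos(a),-np.sin(a),0],[np.sin(a),np.cos(a),0],[0,0,1]])
def tom(X): return (np.asarray(X)-C)@M
def tow(X): return np.asarray(X)@M.T+C
E
python3 - <<'E'
from h import *
for n in('scene','side'):
    f=np.load('pics/%s0.npz'%n);P=cloud(n,f['d']);Q=tom(P);p=f['p'].astype(int)
    ok=f['d']>0
    m=ok&(Q[...,0]<-.10)&(Q[...,0]>-.26)&(abs(Q[...,1])<.19)&(abs(Q[...,2]-.058)<.006)
    print(n,'plate top x pct',np.percentile(Q[m][:,0],[2,25,50,75,98]).round(3),m.sum(),Q[m][:,1].min(),Q[m][:,1].max())
    m=ok&(Q[...,0]<-.10)&(Q[...,0]>-.26)&(abs(Q[...,1])<.1)&(abs(Q[...,2]-.042)<.012)&(p.sum(2)<130)
    print('rail',m.sum(),Q[m].min(0).round(3),np.median(Q[m],0).round(3),Q[m].max(0).round(3))
    m=ok&(P[...,2]>.008)&(P[...,2]<.045)&(Q[...,0]<-.2)&(Q[...,0]>-.45)&(abs(Q[...,1])<.3)
    k,l,st,ce=cv2.connectedComponentsWithStats(m.astype(np.uint8))
    for i in range(1,k):
        if st[i,4]>15: q=P[l==i];print('obj',st[i],q.min(0).round(3),q.max(0).round(3))
    m=ok&(P[...,0]>.35)&(P[...,0]<.75)&(P[...,1]>-.6)&(P[...,1]<-.18)&(P[...,2]>.13)&(P[...,2]<.36)
    q=P[m];j=q[:,2].argmax();print('brush',q[j],q.min(0),q.max(0))
    m=ok&(P[...,2]>.10)&(P[...,2]<.13)&(abs(Q[...,0])<.06)&(abs(Q[...,1])<.16)&(p.sum(2)<150)
    print('dark top bbox',Q[m].min(0).round(3),Q[m].max(0).round(3))
for k,v in dict(rock=[-.022,.045,.118],long=[0,-.125,.114],rail=[-.112,0,.042]).items(): print(k,tow(v).round(4))
E
```

```text
scene plate top x pct [-0.155 -0.146 -0.146 -0.144 -0.141] 148 -0.17879594211372427 0.17594367716259884
rail 8 [-0.158  0.076  0.041] [-0.154  0.079  0.044] [-0.152  0.081  0.048]
obj [331 223  34  14 305] [ 0.391 -0.356  0.008] [ 0.496 -0.27   0.045]
obj [364 235  13  13  70] [ 0.333 -0.317  0.012] [ 0.361 -0.192  0.038]
obj [354 236  49  41 557] [ 0.231 -0.369  0.008] [ 0.365 -0.028  0.045]
obj [315 281  24  19 228] [0.344 0.027 0.008] [0.413 0.103 0.026]
obj [306 306  18  16 162] [0.349 0.142 0.008] [0.391 0.21  0.015]
brush [ 0.48168839 -0.24899021  0.3251428 ] [ 0.4485796  -0.52067926  0.13056983] [ 0.70752779 -0.24697296  0.3251428 ]
dark top bbox [-0.026 -0.121  0.103] [0.013 0.061 0.118]
side plate top x pct [-0.153 -0.147 -0.146 -0.144 -0.142] 132 -0.17813066095016594 0.17391611971895748
rail 92 [-0.161 -0.071  0.04 ] [-0.155  0.021  0.049] [-0.148  0.079  0.053]
obj [320 196  33  15 255] [ 0.388 -0.358  0.008] [ 0.496 -0.272  0.045]
obj [348 208  17  17 110] [ 0.328 -0.324  0.008] [ 0.367 -0.181  0.041]
obj [342 208  45  45 491] [ 0.233 -0.368  0.008] [ 0.364 -0.029  0.045]
obj [306 259  22  18 187] [0.346 0.027 0.008] [0.414 0.102 0.028]
obj [299 283  15  18 172] [0.351 0.137 0.008] [0.394 0.207 0.015]
brush [ 0.48338525 -0.2549089   0.32603793] [ 0.44970719 -0.51731995  0.13032827] [ 0.70569796 -0.24930853  0.32603793]
dark top bbox [-0.027 -0.14   0.1  ] [0.03  0.06  0.121]
rock [0.6062 0.0247 0.118 ]
long [ 0.667  -0.1356  0.114 ]
rail [ 0.529 -0.04   0.042]
```

Call:
{"api": "carry_out", "payload": {
  "offset": [
    [-4,0,0],
    [-4,0,0],
    [-4,0,0],
    [-4,0,0],
    [-4,0,0]
  ],
  "delta_rot": [
    [2.6,0,0],
    [2.6,0,0],
    [2.6,0,0],
    [2.6,0,0],
    [2.7,0,0]
  ],
  "fingers": -1,
  "newtons": 20
}}

```text
time: 0.52
tool_pos: [0.3012, -0.6035, 0.4325]
tcp_rot: [1.037, 1.311, -1.036]
wrist_force: [0.2, -1.2, 0.2]
width: 0.302
```

Call:
{"api": "carry_out", "payload": {
  "offset": [
    [0,1.76,-3.23],
    [0,1.76,-3.23],
    [0,1.76,-3.23],
    [0,1.76,-3.23],
    [0,1.76,-3.23]
  ],
  "delta_rot": [
    [0,0,0],
    [0,0,0],
    [0,0,0],
    [0,0,0],
    [0,0,0]
  ]
}}

```text
time: 0.93
tool_pos: [0.3494, -0.4248, 0.4306]
tcp_rot: [1.036, 1.312, -1.035]
wrist_force: [0.5, -0.3, -0.4]
width: 0.002
```

Call:
{"api": "carry_out", "payload": {
  "offset": [
    [0,1.76,-3.23],
    [0,1.76,-3.23],
    [0,1.76,-3.23],
    [0,1.76,-3.23],
    [0,1.76,-3.23]
  ],
  "delta_rot": [
    [0,0,0],
    [0,0,0],
    [0,0,0],
    [0,0,0],
    [0,0,0]
  ]
}}

```text
time: 1.35
tool_pos: [0.3974, -0.2471, 0.4308]
tcp_rot: [1.035, 1.311, -1.035]
wrist_force: [0.6, -0.8, -0.0]
width: 0.001
```

Call:
{"api": "carry_out", "payload": {
  "offset": [
    [0,1.76,-3.23],
    [0,1.76,-3.23],
    [0,1.76,-3.23],
    [0,1.76,-3.23],
    [0,1.76,-3.23]
  ],
  "delta_rot": [
    [0,0,0],
    [0,0,0],
    [0,0,0],
    [0,0,0],
    [0,0,0]
  ]
}}

```text
time: 1.77
tool_pos: [0.4455, -0.0696, 0.431]
tcp_rot: [1.035, 1.311, -1.035]
wrist_force: [0.2, -0.6, -0.2]
width: -0.001
```

Run:
```python
from h import *
s=read_state();R=Ro.from_rotvec(s['tcp_rot']).as_matrix();print(s['time'],s['tool_pos'],tom(s['tool_pos']),s['wrist_force'],s['width']);print((M.T@R).round(3))
p,d=read_camera('wrist');c,K,D=cal('wrist');mt=c['mount']
v,u=np.mgrid[:420,:560];n=cv2.undistortPoints(np.c_[u.ravel(),v.ravel()].astype(float).reshape(-1,1,2),K,D)[:,0]
X=np.c_[n,np.ones(len(n))]*d.reshape(-1,1);X=X@mt[:3,:3].T+mt[:3,3];Q=tom(X@R.T+s['tool_pos']).reshape(420,560,3)
ok=d>0
m=ok&(abs(Q[...,2]-.102)<.004)&(abs(Q[...,0])<.13)&(abs(Q[...,1])<.22);print('top',m.sum(),Q[m].min(0),Q[m].max(0))
dk=p.astype(int).sum(2)<200
m=ok&dk&(abs(Q[...,2]-.042)<.012)&(Q[...,0]<-.13)&(Q[...,0]>-.19)&(abs(Q[...,1])<.1);print('rail',m.sum(),Q[m].min(0) if m.any() else '',Q[m].max(0) if m.any() else '')
m=ok&dk&(Q[...,2]>.1)&(Q[...,2]<.125)&(abs(Q[...,0])<.05)&(abs(Q[...,1])<.16);print('dark',m.sum(),Q[m].min(0),Q[m].max(0))
cv2.imwrite('pics/w1.png',cv2.resize(p[:,:,::-1],(800,600)))
```

```text
1.7667 [ 0.44552042 -0.06964196  0.43098622] [-0.2001344  -0.00952042  0.43098622] [ 0.18969207 -0.64322173 -0.22490533] -0.0010760829088056918
[[-0.  1.  0.]
 [ 0.  0. -1.]
 [-1. -0. -0.]]
top 19685 [-0.09394832 -0.18873361  0.0980081 ] [0.01163949 0.18031069 0.10599965]
rail 730 [-0.16045308 -0.08144995  0.0473487 ] [-0.14910938  0.07633942  0.0536756 ]
dark 2804 [-0.03281972 -0.14566527  0.10122597] [0.0111214  0.06052976 0.12294027]
```

View pics/w1.png

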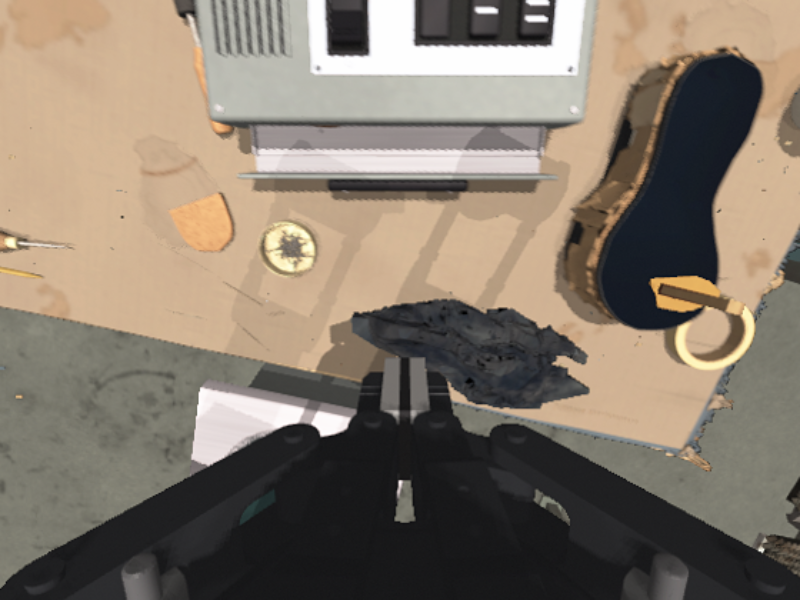

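The wrist view shows the tool aligned with the machine, with the path to the rail (398,185) clear. The tin (289,248) and cloth (470,350) are off to the side, and the two-bar key is rightmost at (535,20). I'll lower now.

Call:
{"api": "carry_out", "payload": {
  "offset": [
    [3.9,0,0],
    [3.9,0,0],
    [3.9,0,0],
    [3.9,0,0],
    [3.9,0,0]
  ],
  "delta_rot": [
    [0,0,0],
    [0,0,0],
    [0,0,0],
    [0,0,0],
    [0,0,0]
  ]
}}

```text
time: 2.23
tool_pos: [0.4452, -0.0713, 0.2343]
tcp_rot: [1.035, 1.311, -1.035]
wrist_force: [0.3, 0.7, 0.5]
width: 0.003
```

Call:
{"api": "carry_out", "payload": {
  "offset": [
    [3.9,0,0],
    [3.9,0,0],
    [3.9,0,0],
    [3.9,0,0],
    [3.6,0,0]
  ],
  "delta_rot": [
    [0,0,0],
    [0,0,0],
    [0,0,0],
    [0,0,0],
    [0,0,0]
  ]
}}

```text
time: 2.65
tool_pos: [0.4446, -0.0715, 0.0421]
tcp_rot: [1.035, 1.312, -1.035]
wrist_force: [1.1, -0.6, -0.2]
width: 0.001
```

Call:
{"api": "carry_out", "payload": {
  "offset": [
    [0,1,0],
    [0,1,0],
    [0,1,0],
    [0,1,0],
    [0,1,0]
  ],
  "delta_rot": [
    [0,0,0],
    [0,0,0],
    [0,0,0],
    [0,0,0],
    [0,0,0]
  ]
}}

```text
time: 3.07
tool_pos: [0.4967, -0.0599, 0.0462]
tcp_rot: [1.035, 1.309, -1.034]
wrist_force: [-2.1, -1.4, -1.8]
width: -0.003
```

Call:
{"api": "carry_out", "payload": {
  "offset": [
    [0,0.6,0],
    [0,0.5,0],
    [0,0.5,0],
    [0,0.4,0],
    [0,0.3,0]
  ],
  "delta_rot": [
    [0,0,0],
    [0,0,0],
    [0,0,0],
    [0,0,0],
    [0,0,0]
  ]
}}

```text
time: 3.48
tool_pos: [0.5177, -0.0545, 0.045]
tcp_rot: [1.035, 1.31, -1.034]
wrist_force: [-2.2, -1.2, 2.1]
width: 0.002
```

Call:
{"api": "carry_out", "payload": {
  "offset": [
    [0.3,0,0],
    [0.3,0,0],
    [0,0.1,0],
    [0,0.1,0],
    [0,0.1,0]
  ],
  "delta_rot": [
    [0,0,0],
    [0,0,0],
    [0,0,0],
    [0,0,0],
    [0,0,0]
  ]
}}

```text
time: 3.9
tool_pos: [0.5187, -0.0538, 0.0378]
tcp_rot: [1.034, 1.313, -1.036]
wrist_force: [-2.4, -1.3, 1.1]
width: -0.002
```

Call:
{"api": "carry_out", "payload": {
  "offset": [
    [0,0.2,0],
    [0,0.2,0],
    [0,0.2,0],
    [0,0,0],
    [0,0,0]
  ],
  "delta_rot": [
    [0,0,0],
    [0,0,0],
    [0,0,0],
    [0,0,0],
    [0,0,0]
  ]
}}

```text
time: 4.32
tool_pos: [0.5215, -0.0531, 0.0377]
tcp_rot: [1.03, 1.318, -1.041]
wrist_force: [-12.4, -4.6, 8.9]
width: -0.004
```

The force has risen to 13 N at x_machine = -0.123, as predicted for home. I'll back off and raise.

Call:
{"api": "carry_out", "payload": {
  "offset": [
    [0,0.1,0],
    [0,0,0],
    [0,0,0],
    [0,-1,0],
    [0,-3,0]
  ],
  "delta_rot": [
    [0,0,0],
    [0,0,0],
    [0,0,0],
    [0,0,0],
    [0,0,0]
  ]
}}

```text
time: 4.73
tool_pos: [0.4921, -0.0617, 0.0398]
tcp_rot: [1.037, 1.305, -1.03]
wrist_force: [-0.4, -1.2, 0.4]
width: -0.003
```

Call:
{"api": "carry_out", "payload": {
  "offset": [
    [-3,0,0],
    [-4,0,0],
    [-4,0,0],
    [-4,0,0],
    [-4,0,0]
  ],
  "delta_rot": [
    [0,0,0],
    [0,0,0],
    [0,0,0],
    [0,0,0],
    [0,0,0]
  ]
}}

```text
time: 5.15
tool_pos: [0.4878, -0.0613, 0.2306]
tcp_rot: [1.036, 1.309, -1.033]
wrist_force: [-0.4, -0.1, 0.0]
width: -0.002
```

```bash
cat >> h.py <<'E'
def wrist(name):
    s=read_state();R=Ro.from_rotvec(s['tcp_rot']).as_matrix();print(s['time'],s['tool_pos'].round(4),tom(s['tool_pos']).round(4),s['wrist_force'].round(1));print((M.T@R).round(3))
    p,d=read_camera('wrist');c,K,D=cal('wrist');mt=c['mount']
    v,u=np.mgrid[:420,:560];n=cv2.undistortPoints(np.c_[u.ravel(),v.ravel()].astype(float).reshape(-1,1,2),K,D)[:,0]
    X=np.c_[n,np.ones(len(n))]*d.reshape(-1,1);X=X@mt[:3,:3].T+mt[:3,3];Q=tom(X@R.T+s['tool_pos']).reshape(420,560,3)
    cv2.imwrite('pics/%s.png'%name,cv2.resize(p[:,:,::-1],(800,600)));np.savez('pics/%s.npz'%name,p=p,Q=Q,d=d)
    return p,d,Q
E
python3 - <<'E'
from h import *
p,d,Q=wrist('w2');ok=d>0;dk=p.astype(int).sum(2)<200
m=ok&(abs(Q[...,2]-.06)<.003)&(Q[...,0]<-.09)&(Q[...,0]>-.19)&(abs(Q[...,1])<.2);print('plate top',m.sum(),np.percentile(Q[m][:,0],[5,50,95]) if m.any() else '')
m=ok&dk&(abs(Q[...,2]-.050)<.004)&(Q[...,0]<-.09)&(Q[...,0]>-.15)&(abs(Q[...,1])<.1);print('rail',m.sum(),np.percentile(Q[m][:,0],[2,50,98]) if m.any() else '', np.percentile(Q[m][:,1],[1,99]) if m.any() else '')
E
```

```text
5.15 [ 0.4878 -0.0613  0.2306] [-0.1571 -0.0112  0.2306] [-0.4 -0.1  0. ]
[[ 0.002  1.     0.   ]
 [-0.     0.    -1.   ]
 [-1.     0.002  0.   ]]
plate top 755 [-0.09838081 -0.09654047 -0.09416454]
rail 2119 [-0.11190987 -0.10564109 -0.09904389] [-0.08164936  0.07334055]
```

View pics/w2.png

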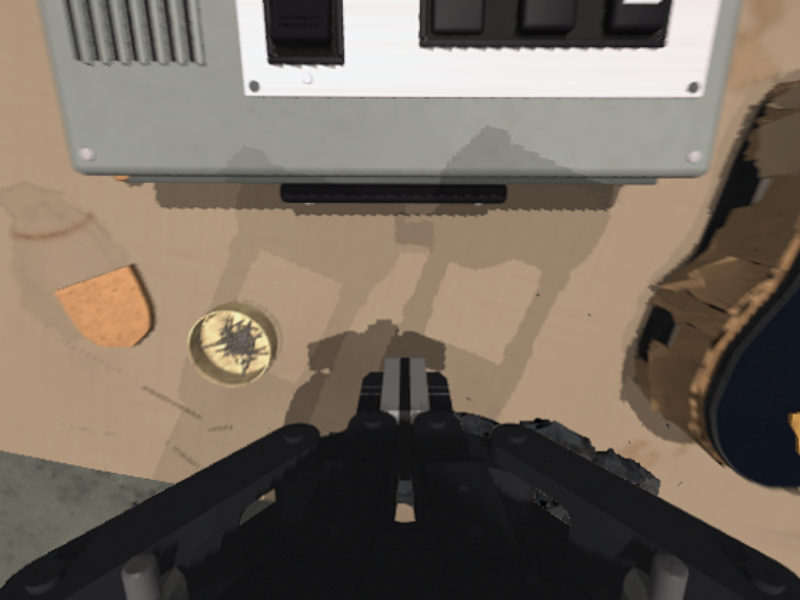

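The tray is home: the rail at (393,193) has its face at -0.112 m against the nominal -0.112. Lateral readings suggest a y offset of about -3 mm, so I'll measure the rocker and keys.

Run:
```python
from h import *
f=np.load('pics/w2.npz');p,Q,d=f['p'],f['Q'],f['d'];dk=(p.astype(int).sum(2)<200)&(d>0)
for nm,lo,hi in(('rocker',.02,.075),('keys',-.16,-.01)):
  for z0,z1 in((.099,.106),(.106,.110),(.110,.116),(.116,.124)):
    m=dk&(Q[...,1]>lo)&(Q[...,1]<hi)&(Q[...,2]>z0)&(Q[...,2]<z1)&(Q[...,0]>-.06)
    if m.sum()>10: print(nm,z0,m.sum(),'x',np.percentile(Q[m][:,0],[1,99]).round(4),'y',np.percentile(Q[m][:,1],[1,99]).round(4))
m=(d>0)&(abs(Q[...,2]-.102)<.003)&(Q[...,0]<-.03)&(Q[...,0]>-.12);print('top',np.percentile(Q[m][:,1],[.3,99.7]),Q[m][:,0].min())
```

```text
rocker 0.099 408 x [-0.0311 -0.0048] y [0.0217 0.0617]
rocker 0.106 625 x [-0.0343 -0.0054] y [0.0208 0.0607]
rocker 0.11 362 x [-0.0278 -0.0066] y [0.0257 0.0552]
rocker 0.116 1009 x [-0.028 -0.011] y [0.0261 0.0547]
keys 0.099 1853 x [-0.0255 -0.0043] y [-0.1461 -0.0224]
keys 0.106 1984 x [-0.0261 -0.005 ] y [-0.1481 -0.0201]
keys 0.11 1527 x [-0.0209 -0.0072] y [-0.1418 -0.0705]
keys 0.116 221 x [-0.0201 -0.0077] y [-0.14   -0.0723]
top [-0.18603047  0.17737292] -0.09266580299264096
```

Call:
{"api": "carry_out", "payload": {
  "offset": [
    [0,3.3,-1.3],
    [0,3.3,-1.3],
    [0,3.3,-1.3],
    [0,3.4,-1.3],
    [0,0,0]
  ],
  "delta_rot": [
    [0,0,0],
    [0,0,0],
    [0,0,0],
    [0,0,0],
    [0,0,0]
  ]
}}

```text
time: 5.62
tool_pos: [0.61, 0.0235, 0.228]
tcp_rot: [1.037, 1.309, -1.029]
wrist_force: [-0.2, -0.0, 0.4]
width: 0.004
```

Call:
{"api": "carry_out", "payload": {
  "offset": [
    [3,0,0],
    [3,0,0],
    [2.5,0,0],
    [0,0,0],
    [0,0,0]
  ],
  "delta_rot": [
    [0,0,0],
    [0,0,0],
    [0,0,0],
    [0,0,0],
    [0,0,0]
  ]
}}

```text
time: 6.03
tool_pos: [0.6035, 0.02, 0.1416]
tcp_rot: [1.034, 1.314, -1.037]
wrist_force: [0.4, 0.3, 0.1]
width: 0.002
```

```bash
python3 -c "
from h import *
s=read_state();print(s['tool_pos'],tom(s['tool_pos']),s['wrist_force']);print((M.T@Ro.from_rotvec(s['tcp_rot']).as_matrix()).round(3))"
```

```text
[0.60346064 0.01997872 0.14158357] [-0.02572456  0.0410581   0.14158357] [0.41233467 0.34895798 0.14833122]
[[-0.003  1.     0.   ]
 [ 0.001  0.    -1.   ]
 [-1.    -0.003 -0.001]]
```

Call:
{"api": "carry_out", "payload": {
  "offset": [
    [1.5,0,0],
    [0.7,0,0],
    [0.4,0,0],
    [0.4,0,0],
    [0.4,0,0]
  ],
  "delta_rot": [
    [0,0,0],
    [0,0,0],
    [0,0,0],
    [0,0,0],
    [0,0,0]
  ]
}}

```text
time: 6.45
tool_pos: [0.6057, 0.0199, 0.1104]
tcp_rot: [1.036, 1.309, -1.034]
wrist_force: [-0.2, -0.3, 0.8]
width: 0.003
```

Call:
{"api": "carry_out", "payload": {
  "offset": [
    [0.2,0,0],
    [0,0,0],
    [0,0,0],
    [0,0,0],
    [0,0,0]
  ],
  "delta_rot": [
    [0,0,0],
    [0,0,0],
    [0,0,0],
    [0,0,0],
    [0,0,0]
  ]
}}

```text
time: 6.87
tool_pos: [0.6055, 0.0199, 0.109]
tcp_rot: [1.036, 1.31, -1.034]
wrist_force: [-3.2, 0.7, 6.1]
width: -0.005
```

Call:
{"api": "carry_out", "payload": {
  "offset": [
    [-2,0,0],
    [-3,0,0],
    [-2,-3,0],
    [-2,-3,0],
    [0,0,0]
  ],
  "delta_rot": [
    [0,0,0],
    [0,0,0],
    [0,0,0],
    [0,0,0],
    [0,0,0]
  ]
}}

```text
time: 7.28
tool_pos: [0.5456, 0.0053, 0.2022]
tcp_rot: [1.037, 1.306, -1.032]
wrist_force: [1.4, -0.1, 0.8]
width: -0.0
```

Run:
```python
from h import *
p,d,Q=wrist('w3');dk=(p.astype(int).sum(2)<200)&(d>0)
m=dk&(abs(Q[...,1]-.041)<.01)&(abs(Q[...,0])<.035)
for x in np.arange(-.028,.032,.007):
    k=m&(abs(Q[...,0]-x)<.003);print('rocker z at x',x.round(3),np.median(Q[k][:,2]).round(4) if k.any() else None)
for y in(-.039,-.084,-.129):
    k=(d>0)&(abs(Q[...,1]-y)<.008)&(abs(Q[...,0])<.012);print('key',y,np.percentile(Q[k][:,2],[10,50,90]).round(4) if k.any() else None)
```

```text
7.2833 [0.5456 0.0053 0.2022] [-0.0854  0.0402  0.2022] [ 1.4 -0.1  0.8]
[[ 0.005  1.    -0.   ]
 [-0.002 -0.    -1.   ]
 [-1.     0.005  0.002]]
rocker z at x -0.028 0.1096
rocker z at x -0.021 0.1106
rocker z at x -0.014 0.1102
rocker z at x -0.007 0.1102
rocker z at x -0.0 0.1106
rocker z at x 0.007 0.1138
rocker z at x 0.014 0.1171
rocker z at x 0.021 0.1201
rocker z at x 0.028 0.1072
key -0.039 [0.1072 0.1081 0.109 ]
key -0.084 [0.1145 0.1155 0.1166]
key -0.129 [0.1146 0.1156 0.1165]
```

View pics/w3.png

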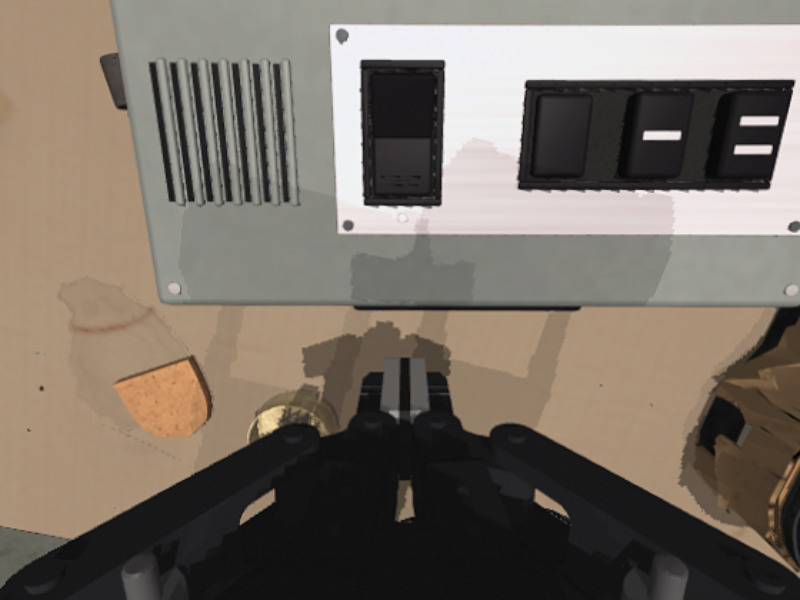

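The wrist view shows the rocker (402,130) on: its front half is level and the rear rises to 0.120. The off key is down, and the short and long keys (655,130) and (755,135) are up. Next I'll move to the two-bar key.

Call:
{"api": "carry_out", "payload": {
  "offset": [
    [0,1.7,3.4],
    [0,1.7,3.4],
    [0,1.7,3.4],
    [0,1.7,3.4],
    [0,1.7,3.3]
  ],
  "delta_rot": [
    [0,0,0],
    [0,0,0],
    [0,0,0],
    [0,0,0],
    [0,0,0]
  ]
}}

```text
time: 7.75
tool_pos: [0.6699, -0.14, 0.1961]
tcp_rot: [1.035, 1.311, -1.035]
wrist_force: [-0.2, -0.2, 0.3]
width: 0.004
```

Call:
{"api": "carry_out", "payload": {
  "offset": [
    [2,0,0],
    [2,0,0],
    [1.5,0,0],
    [0,0,0],
    [0,0,0]
  ],
  "delta_rot": [
    [0,0,0],
    [0,0,0],
    [0,0,0],
    [0,0,0],
    [0,0,0]
  ]
}}

```text
time: 8.17
tool_pos: [0.6677, -0.1383, 0.1399]
tcp_rot: [1.034, 1.314, -1.037]
wrist_force: [-0.1, 0.4, 0.0]
width: 0.002
```

```bash
python3 -c "
from h import *
s=read_state();print(s['tool_pos'],tom(s['tool_pos']),s['wrist_force']);print((M.T@Ro.from_rotvec(s['tcp_rot']).as_matrix()).round(3))"
```

```text
[ 0.66765181 -0.13834406  0.13987585] [ 2.80940290e-05 -1.27830648e-01  1.39875851e-01] [-0.13679463  0.39525136  0.02281588]
[[-0.003  1.     0.   ]
 [ 0.002  0.    -1.   ]
 [-1.    -0.003 -0.002]]
```

Call:
{"api": "carry_out", "payload": {
  "offset": [
    [1.5,0,0],
    [0.7,0,0],
    [0.4,0,0],
    [0.4,0,0],
    [0.4,0,0]
  ],
  "delta_rot": [
    [0,0,0],
    [0,0,0],
    [0,0,0],
    [0,0,0],
    [0,0,0]
  ]
}}

```text
time: 8.58
tool_pos: [0.6688, -0.1385, 0.1095]
tcp_rot: [1.035, 1.31, -1.034]
wrist_force: [-1.0, 0.6, 1.6]
width: -0.001
```

Call:
{"api": "carry_out", "payload": {
  "offset": [
    [0.3,0,0],
    [0.2,0,0],
    [0,0,0],
    [0,0,0],
    [0,0,0]
  ],
  "delta_rot": [
    [0,0,0],
    [0,0,0],
    [0,0,0],
    [0,0,0],
    [0,0,0]
  ]
}}

```text
time: 9.0
tool_pos: [0.6689, -0.1385, 0.1043]
tcp_rot: [1.035, 1.31, -1.034]
wrist_force: [-1.0, 1.6, 5.6]
width: 0.003
```

Call:
{"api": "carry_out", "payload": {
  "offset": [
    [0.2,0,0],
    [0,0,0],
    [0,0,0],
    [0,0,0],
    [0,0,0]
  ],
  "delta_rot": [
    [0,0,0],
    [0,0,0],
    [0,0,0],
    [0,0,0],
    [0,0,0]
  ]
}}

```text
time: 9.42
tool_pos: [0.669, -0.1386, 0.1042]
tcp_rot: [1.036, 1.31, -1.034]
wrist_force: [-4.4, 2.5, 13.7]
width: 0.0
```

Call:
{"api": "carry_out", "payload": {
  "offset": [
    [-2,0,0],
    [-3,0,0],
    [-3,-2,0],
    [-2,-4,0],
    [0,-3,0]
  ],
  "delta_rot": [
    [0,0,0],
    [0,0,0],
    [0,0,0],
    [0,0,0],
    [0,0,0]
  ]
}}

```text
time: 9.83
tool_pos: [0.5858, -0.1602, 0.2054]
tcp_rot: [1.035, 1.302, -1.031]
wrist_force: [-0.2, -1.0, 1.0]
width: -0.002
```

Run:
```python
from h import *
p,d,Q=wrist('w4');dk=(p.astype(int).sum(2)<200)&(d>0)
for x in (-.021,-.007,.007,.021):
    k=dk&(abs(Q[...,1]-.041)<.01)&(abs(Q[...,0]-x)<.003);print('rocker z at x',x,np.median(Q[k][:,2]).round(4) if k.any() else None)
for y in(-.039,-.084,-.129):
    k=(d>0)&(abs(Q[...,1]-y)<.008)&(abs(Q[...,0])<.012);print('key',y,np.percentile(Q[k][:,2],[10,50,90]).round(4) if k.any() else None)
m=dk&(abs(Q[...,2]-.050)<.004)&(Q[...,0]<-.09)&(Q[...,0]>-.15)&(abs(Q[...,1])<.1);print('rail',m.sum(),np.percentile(Q[m][:,0],[2,50,98]) if m.any() else '')
# loose things: compare before/after in scene
for n in('scene','side'):
    q,d=read_camera(n);P=cloud(n,d);P0=cloud(n,np.load('pics/%s0.npz'%n)['d'])
    for nm,(a,b,c,e,h) in dict(tin=(.33,.43,.015,.115,.03),heel=(.33,.41,.13,.22,.03),roller=(.46,.70,.12,.28,.035)).items():
        r=[]
        for X in(P0,P):
            m=(X[...,0]>a)&(X[...,0]<b)&(X[...,1]>c)&(X[...,1]<e)&(X[...,2]>.007)&(X[...,2]<h);r.append((X[m].mean(0).round(4),m.sum()))
        print(n,nm,r)
```

```text
9.8333 [ 0.5858 -0.1602  0.2054] [-0.0846 -0.1301  0.2054] [-0.2 -1.   1. ]
[[ 0.008  1.     0.001]
 [-0.005  0.001 -1.   ]
 [-1.     0.008  0.005]]
rocker z at x -0.021 0.1108
rocker z at x -0.007 0.1104
rocker z at x 0.007 0.1138
rocker z at x 0.021 0.1202
key -0.039 [0.1147 0.1154 0.1163]
key -0.084 [0.1146 0.1155 0.1165]
key -0.129 [0.1074 0.1084 0.1095]
rail 89 [-0.11142124 -0.11100834 -0.11064483]
scene tin [(array([0.3784, 0.0653, 0.0154]), np.int64(262)), (array([0.3784, 0.0656, 0.0156]), np.int64(255))]
scene heel [(array([0.3803, 0.1769, 0.0097]), np.int64(300)), (array([0.3803, 0.1764, 0.0095]), np.int64(312))]
scene roller [(array([0.5755, 0.1744, 0.0198]), np.int64(850)), (array([0.5787, 0.1764, 0.0196]), np.int64(836))]
side tin [(array([0.3788, 0.0637, 0.0148]), np.int64(223)), (array([0.3787, 0.0637, 0.0146]), np.int64(230))]
side heel [(array([0.381 , 0.1737, 0.0101]), np.int64(300)), (array([0.3814, 0.1735, 0.0101]), np.int64(303))]
side roller [(array([0.578 , 0.1738, 0.0199]), np.int64(710)), (array([0.5783, 0.1745, 0.02  ]), np.int64(708))]
```

View pics/w4.png

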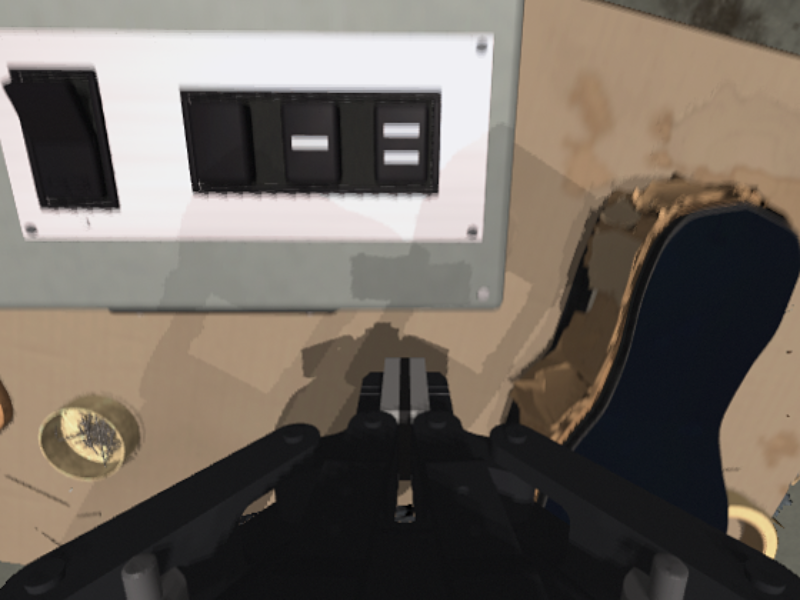

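The wrist view shows the long key (402,145) down, the off key (220,140) and short key (310,140) up, the rocker (65,140) on and the tray home. The arm is clear, so I'm handing in.

```bash
python3 -c "
from h import *
s=read_state();print(s['wrist_force'],abs(s['joint_vel']).max());print(finish_job())"
```

```text
[ 0.28149896 -0.20093454  0.2927837 ] 0.046700183895079274
the job is handed in; nothing more can be done
None
```

The activator is started and the job is handed in, at about 10 s of the 54 s allowed. I pushed the tray home on its rail, pressed the front of the fan rocker down, and then pressed the two-bar key until it latched.

My last checks, from the wrist camera's depth image:
- **Tray:** the rail face is about 111 mm ahead of the machine's origin, against 112 mm nominal, so it is home.
- **Fan rocker:** on, with the front half level at 0.110 m and the rear end raised to 0.120 m.
- **Keys:** the long key is latched down at 0.108 m. The off and short keys are both up at 0.115 m.
- **Loose things:** the tin and heel lift read within 1 mm of where they started in both fixed cameras. The roller read within 1 mm in the side view and about 4 mm off in the scene view. I never went near it, so I take that as measurement noise.
- **Arm:** clear of everything, with no significant wrist force.

Two small disagreements came up. The fixed cameras placed the machine about 4 mm off sideways compared with the wrist view, so I corrected the rocker and key targets before pressing. During the tray push the tool also rode about 7 mm higher than commanded, so I lowered it before the final push. No check failed.

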